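# Tighten the rotor's castle nut to the cotter hole

## Task

Tighten the castle nut that holds the centrifuge rotor: turn it clockwise until it is snug, then a little further, just until its next slot lines up with the cotter hole in the spindle so that the cotter pin could go straight through. Do not turn it clearly past the hole. Leave the things around it where they are and let go of the nut.

Things in the scene. Friction and masses are not known exactly. Their poses are not given: they have to be found in the camera images.
- drive: Opened bench centrifuge: fixed white housing 230 x 230 x 50 mm with an aluminium rotor (172 mm across, eight pockets). Origin on the spindle axis at bench height, z up. Rotor cone rises from 74 mm above the bench at its rim to 96 mm; its hub (66 mm across) to 112 mm; on that a 3 mm washer, 60 mm across. None of these turns. The space round the nut above the rotor is clear.
- washer_tab (a point): Top of the outer end of the washer's single tab (6 mm wide), 40 mm from the spindle axis. It points away from the robot within 0.5 rad; x axis outward along the tab, z up. It marks where the nut is snug.
- nut_mid (a point): Steel castle nut: hexagon 46 mm across flats, 28 mm high (115 to 143 mm above the bench), gripped across opposite flats from above. Six slots 8 mm wide, 10 mm deep in its top, one mid-flat each. Point on its axis half-way up; x, y turn with the nut, z up; x points out through the marked slot, square to a flat. A dark punched dot on its top is at the corner 30 deg anticlockwise of that slot.
- nut (a joint): Turn of the nut, rad, growing clockwise seen from above (tightening). Starts loose, -1.9 to -0.9; 0 = snug, when the marked slot (x axis of nut_mid) points along the washer's tab. It takes 0.27 to 0.32 N m at first, growing steadily (spring washer) to 0.4 N m at 0.8; stops at 1.5. It stays where left, and its height does not change noticeably.
- nut_slot (a point): Mouth of the nut's marked slot, on the x axis of nut_mid, 20 mm out from the axis, 23 mm above the washer: the slot next to (clockwise of) the punched dot. It is the first slot to reach the cotter hole's far end after snug.
- spindle: Fixed steel spindle end, 24 mm across, rising through the nut to 147 mm above the bench. Origin on its axis at the nut's underside, z up, x along the 5 mm cotter hole, which runs straight across 22.5 mm above the origin. A dark line scored across its end face runs along the hole. The hole (x) lies 0.3 to 0.8 rad clockwise, from above, of the washer's tab.
- bottle: Bystander: amber bottle, 64 mm across, 130 mm high, loose on the bench; origin at its underside.
- rack: Bystander: white tube rack 100 x 160 mm, 70 mm high with tubes to 102 mm, loose; origin under its centre.
- kit: Bystander: flat blue dissecting kit 160 x 100 x 20 mm, loose; origin under its centre.

How it is judged:
By the outcome, as a careful person would: the job done as asked, in the order asked, and still so for the second after the job is handed in, with the robot touching nothing.
It also fails if it takes over 48 s, if anything falls off the work surface, if the arm or the gripper's body presses on something with over 40 N, if the wrist force passes 120 N, or if a joint passes its speed limit or range.

## Robot

A 7-joint arm with a two-finger parallel gripper is mounted at the origin on the work surface. World frame = base frame: x ahead of the robot, y to its left, z up, the work surface at z = 0. Lengths are in m, angles in rad, forces in N, time in s.
With the tool pointing down it reaches from about 0.4 to 0.875 m from the base axis. Payload 19.3 kg.
Tool frame: the origin (TCP) lies at the very end of the fingers, on their centre line; the grasp point (between the pads) lies 19 mm behind it; z points along the fingers, y is the direction in which the jaws open and shut (so a half turn about z gives the same grasp; the last joint's range is limited). The gripper opens to 85 mm and grips with 20 to 120 N. Pads are 22 mm wide; open, the fingers measure 114 mm over their backs; the gripper's body (76 mm by 85 mm) begins 54 mm behind the grasp point. The pads swing forward as they close: fully open they stand 13 mm farther back than shut.
Start: joints at [-1.283, 0.521, -0.036, 1.599, 0.021, 1.021, -0.113], TCP at [0.219, 0.585, 0.231] pointing down, gripper open.
Joint ranges: [-2.91, 2.91], [-0.3, 2.13], [-1.5, 1.42], [0.17, 2.43], [-1.26, 4.41], [0.16, 1.93], [-2.52, 2.52]. Speed limits (rad/s): [1.89, 1.89, 2.39, 2.39, 3.01, 3.01, 3.01].

## Interface

Orientations are given as [roll, pitch, yaw] about the fixed x, y, z axes, in that order (R = Rz(yaw) Ry(pitch) Rx(roll)).
In Python, from workcell import bot gives the robot as it stands.
- The arm moves only by the tool apply_moves, never from a script. Its argument "commands" is a list of rows, each an object with "travel": the shift along the tool's x, y, z in m, a list of three; "twist": the turn, a rotation vector about the tool's x, y, z in degrees, a list of three; "claw": the finger opening in m, from 0 to 0.0854. A call has 1 to 10 rows; each row is the pose to reach, as a shift and turn from the pose commanded when the call began, along the tool's axes at that moment; what a row does not reach only later rows make up. A row lasts 1/10 s, in which the tool goes at most 50 mm and 8.59 degrees, less where a joint would pass 70% of its speed; a pose out of reach is approached as far as the arm can. A call with a gripper value outside its range is refused whole. The fingers move at their own pace and stop on an object; "force" is the grip in N (left out, the last holds). Time passes only in rows, so rows that repeat a pose let the fingers close. It gives the time, the measured TCP pose, the force and the opening at its end, in the units of the state.
- bot.observe(): the state, without advancing time (a new reading comes with each control period).
- bot.grab_frame(name): name is "side" or "top"; returns a dict with "frame" (480x640x3 uint8, blue, green, red), "fx", "fy", "cx", "cy" (pixels), "pose" (4x4, takes a point from camera to world coordinates). Camera axes: x right, y up, looking along -z (the intrinsics and any distortion apply to the point x, -y, -z); pixel columns grow to the right and rows downward; lengths in m; the calibration is good to about 2 mm. A picture is of the moment at which its call begins. There is no depth.
- bot.job_done(): hands the job in, once; it reports no verdict.
The state is a dict: "clock": time; "qpos": joint angles; "qd": joint speeds; "joint_efforts": joint torques, N m; "position": TCP position; "tool_rot": TCP orientation; "force": force on the tool from outside, world axes, zero at the start; "moment": the same for the moment, N m; "grip_width": finger opening in m.
Only numpy, scipy, OpenCV 4.12 (cv2) and the standard library are available. Lean on these libraries where they do the work, as an engineer would, in place of code of your own. Each camera call takes 0.05 s, during which the arm holds its last target.

## Working session

There is one attempt and no reset: what is moved stays moved. The work goes in short steps, Python scripts to look and compute and a tool call to move; the robot and the scene stay as the last step left them, time stands still between calls to the robot, and variables do not carry over. Pictures are saved under pics/ and viewed, and the job is handed in when it is done.

Besides the shell and the picture viewer there is one more tool, called as name(argument=value, ...) on one line, values as JSON. apply_moves: Moves the arm, as the interface text tells. Its arguments: {"type":"object","properties":{"commands":{"type":"array"},"force":{"type":"number"}},"required":["commands"]}

```bash
mkdir -p pics; ls; python3 - <<'E'
from workcell import bot
import cv2,numpy as np
s=bot.observe()
for k,v in s.items(): print(k,np.round(v,4))
for n in("side","top"):
    f=bot.grab_frame(n); cv2.imwrite(f"pics/{n}0.png",f["frame"]); print(n,[f[k] for k in("fx","fy","cx","cy")],np.round(f["pose"],4).tolist(),[k for k in f])
E
```

```text
pics
clock 0.0
qpos [-1.2832  0.522  -0.0364  1.6     0.0212  1.0211 -0.1128]
qd [ 0.0007 -0.0001 -0.0001  0.0009  0.0006  0.0016 -0.0007]
joint_efforts [-6.0000e-04 -9.2713e+01  1.9795e+00 -3.6992e+01  1.7700e-02  8.5000e-03
 -0.0000e+00]
position [0.2188 0.5851 0.2307]
tool_rot [-3.1405e+00  1.0000e-04  2.7838e+00]
force [-0.3183 -0.0484  0.5999]
moment [-0.0231  0.0108  0.0255]
grip_width 0.0856
side [581.6473470378351, 581.6473470378351, 320.2650722427372, 247.04349979116992] [[0.6892, 0.3783, -0.618, -0.316], [-0.7244, 0.3795, -0.5755, -0.7929], [0.0169, 0.8443, 0.5356, 0.8069], [0.0, 0.0, 0.0, 1.0]] ['frame', 'fx', 'fy', 'cx', 'cy', 'pose']
top [610.2899136218547, 610.2899136218547, 320.9517905192725, 241.84728161947083] [[0.0138, 0.9806, -0.1955, 0.2859], [-0.9999, 0.0122, -0.0096, -0.0134], [-0.0071, 0.1956, 0.9807, 1.3178], [0.0, 0.0, 0.0, 1.0]] ['frame', 'fx', 'fy', 'cx', 'cy', 'pose']
```

View pics/side0.png

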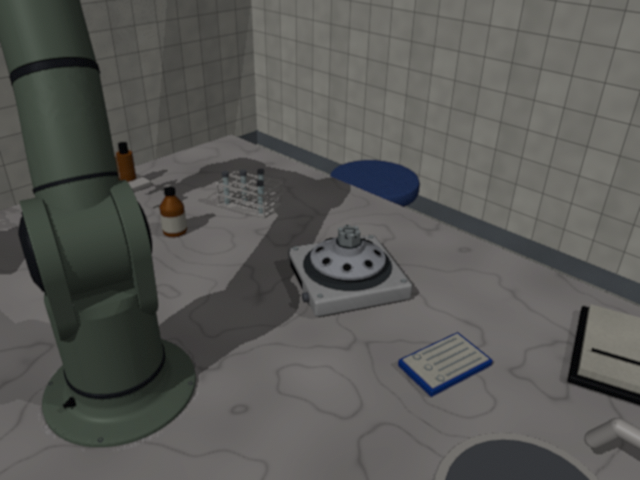

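View pics/top0.png

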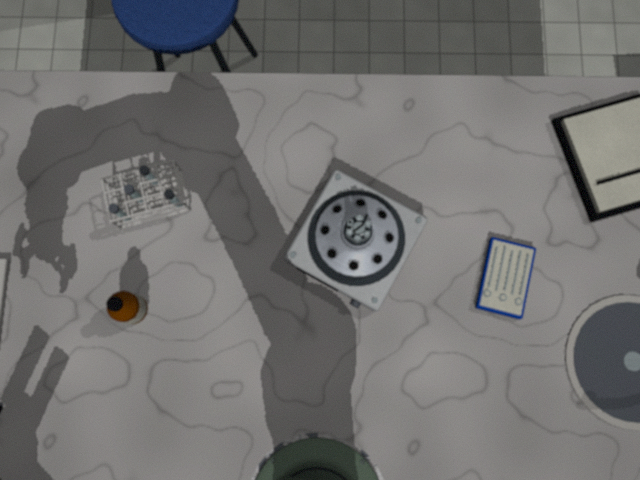

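The side view shows the centrifuge nut near (348,236). In the top view the nut is near (358,230), and the arm is clear of it. I'll enlarge both.

```bash
python3 - <<'E'
import cv2,numpy as np
t=cv2.imread("pics/top0.png")[200:260,325:395]; s=cv2.imread("pics/side0.png")[215:265,310:385]
def st(a): 
    a=a.astype(float); return np.clip((a-a.min())*255/(np.percentile(a,99.7)-a.min()),0,255).astype(np.uint8)
cv2.imwrite("pics/top0z.png",cv2.resize(st(t),None,fx=10,fy=10,interpolation=cv2.INTER_CUBIC)[:600])
cv2.imwrite("pics/side0z.png",cv2.resize(st(s),None,fx=10,fy=10,interpolation=cv2.INTER_CUBIC))
E
```

```text
(no output)
```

View pics/top0z.png

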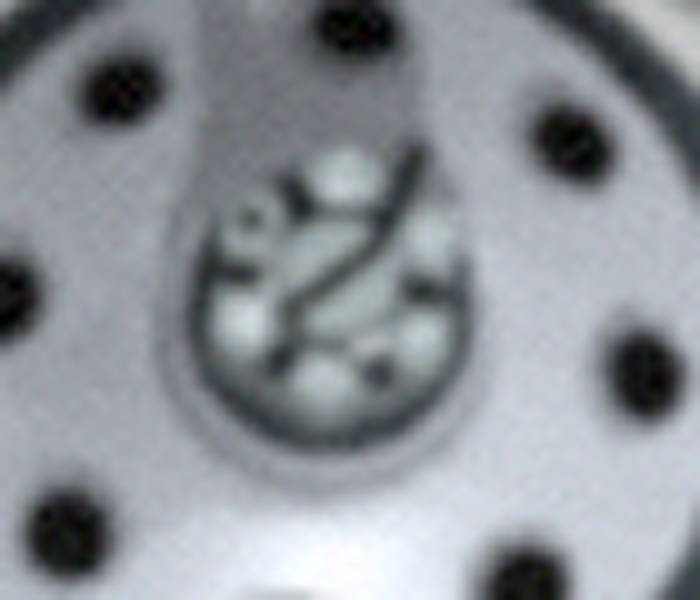

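View pics/side0z.png

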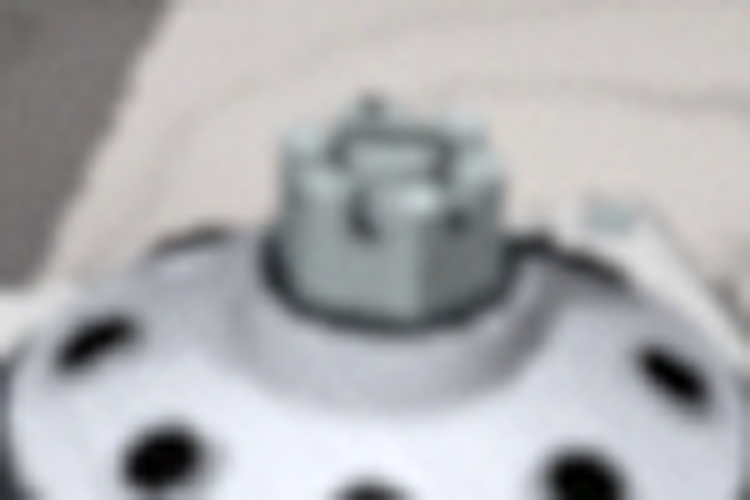

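The top zoom shows the punched dot at crop (250,215), so the marked slot is at (295,190). The score line runs from (290,300) to (385,235), and the dark tab runs out to about (425,145). I'll cast these points onto planes at their given heights.

```bash
cat > h.py <<'E'
import numpy as np,cv2
from workcell import bot
def cast(f,uv,z):
    uv=np.atleast_2d(np.array(uv,float)); d=np.c_[(uv[:,0]-f["cx"])/f["fx"],-(uv[:,1]-f["cy"])/f["fy"],-np.ones(len(uv))]
    P=np.array(f["pose"]); w=d@P[:3,:3].T; o=P[:3,3]; return o+w*((z-o[2])/w[:,2])[:,None]
def proj(f,X):
    X=np.atleast_2d(np.array(X,float)); P=np.array(f["pose"]); c=(X-P[:3,3])@P[:3,:3]
    return np.c_[f["cx"]+f["fx"]*c[:,0]/-c[:,2], f["cy"]-f["fy"]*c[:,1]/-c[:,2]]
def avg(n,k=6):
    fs=[bot.grab_frame(n) for _ in range(k)]; f=fs[0]; f["frame"]=np.mean([g["frame"] for g in fs],0).round().astype(np.uint8); return f
def zoom(img,u0,v0,w,h,s):
    M=np.float32([[s,0,-u0*s],[0,s,-v0*s]]); a=cv2.warpAffine(img,M,(w*s,h*s),flags=cv2.INTER_CUBIC).astype(float)
    lo,hi=np.percentile(a,.3),np.percentile(a,99.7); return np.clip((a-lo)*255/(hi-lo),0,255).astype(np.uint8)
E
python3 - <<'E'
from h import *
import pickle
t=avg("top",4); s=avg("side",4); pickle.dump((t,s),open("f0.pkl","wb"))
# housing/rotor: dark ring contour
g=cv2.cvtColor(t["frame"],cv2.COLOR_BGR2GRAY)
cc=[]
# pockets: dark blobs
_,b=cv2.threshold(g,45,255,cv2.THRESH_BINARY_INV); n,l,st,ce=cv2.connectedComponentsWithStats(b[180:290,300:420])
for i in range(1,n): 
    if st[i,4]>15: print(st[i],ce[i]+[300,180])
cv2.imwrite("pics/top1z.png",zoom(t["frame"],336,208,44,37,16))
cv2.imwrite("pics/side1z.png",zoom(s["frame"],325,218,50,37,16))
E
```

```text
[  9  11  85  91 764] [334.26963351 234.5039267 ]
[56 20  9  6 46] [360.  202.5]
[33 26  8  6 40] [336.5 208.5]
[79 31  7  7 38] [381.92105263 214.02631579]
[21 46  8  8 47] [324.57446809 229.46808511]
[86 54  7  7 37] [389. 237.]
[28 70  7  7 42] [331.19047619 252.92857143]
[74 75  7  8 40] [377.1   258.625]
[50 82  7  7 39] [353.15384615 265.        ]
```

View pics/top1z.png

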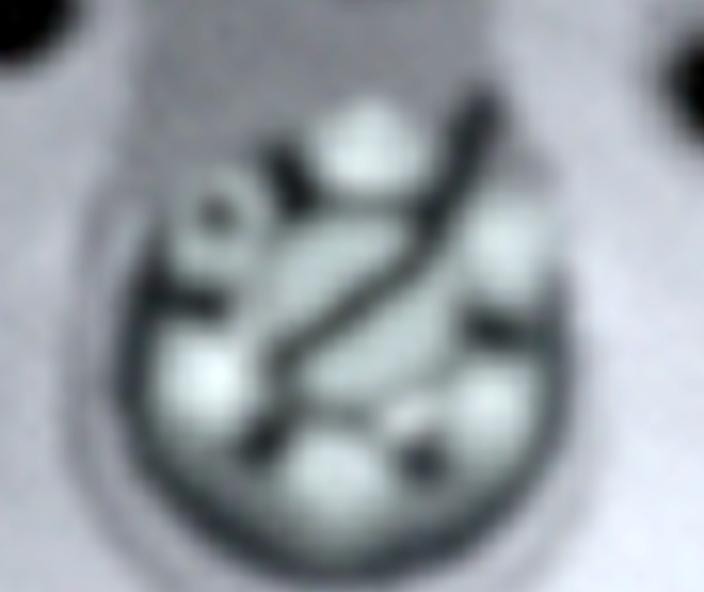

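View pics/side1z.png

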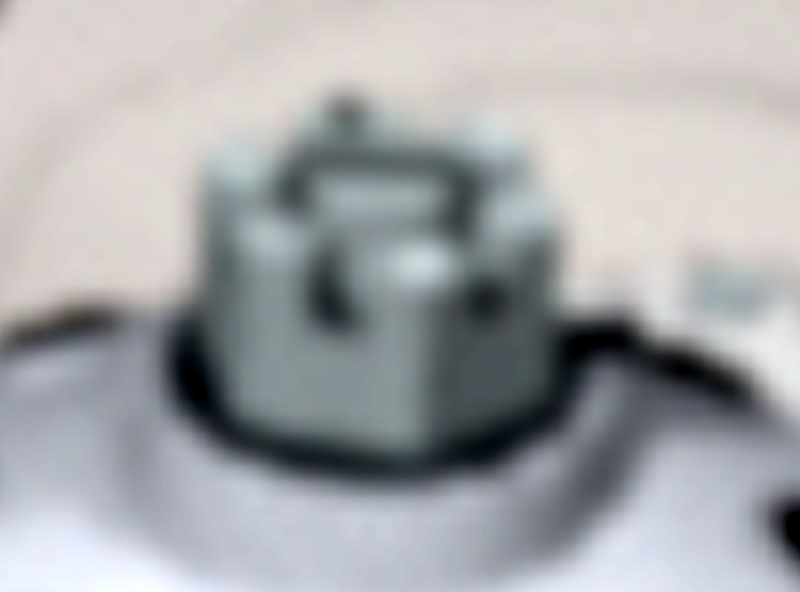

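```bash
python3 - <<'E'
from h import *
import pickle
t,s=pickle.load(open("f0.pkl","rb"))
pk=np.array([[360,202.5],[336.5,208.5],[381.92,214.03],[324.57,229.47],[389,237],[331.19,252.93],[377.1,258.63],[353.15,265]])
for z in(.085,): W=cast(t,pk,z); print("pockets c",W.mean(0).round(4), np.hypot(*(W-W.mean(0))[:,:2].T).round(4))
q=lambda p:np.array(p)/16+[336,208]
cas=cast(t,q([(215,212),(368,148),(508,238),(490,405),(333,485),(208,380)]),.143); c=cas.mean(0); print("nut c top",c.round(4))
d=cas-c; print("r",np.hypot(d[:,0],d[:,1]).round(4)); a=np.arctan2(d[:,1],d[:,0]); e=a-a[0]+np.arange(6)*np.pi/3; print("dot yaw est", (a[0]+((e+np.pi)%(2*np.pi)-np.pi)).round(3))
sl=cast(t,q([(290,178),(425,220),(500,328),(425,455),(262,435),(190,300)]),.138)
d=sl-sl.mean(0); a=np.arctan2(d[:,1],d[:,0]); print("slots c",sl.mean(0).round(4),((a+np.arange(6)*np.pi/3+np.pi)%(2*np.pi)-np.pi).round(3))
L=cast(t,q([(275,358),(410,265)]),.147); v=L[1]-L[0]; print("score",L.round(4),np.arctan2(v[1],v[0]).round(3))
T=cast(t,q([(486,100),(478,130),(465,160)]),.115); v=T-c; print("tab",T.round(4),np.hypot(v[:,0],v[:,1]).round(4),np.arctan2(v[:,1],v[:,0]).round(3))
# side-view check of castellations
q=lambda p:np.array(p)/16+[325,218]
S=cast(s,q([(348,112),(490,140),(528,212),(415,265),(270,240),(232,160)]),.143);print("side c",S.mean(0).round(4));d=S-S.mean(0);a=np.arctan2(d[:,1],d[:,0]); print(np.hypot(d[:,0],d[:,1]).round(4),((a+np.arange(6)*np.pi/3+np.pi)%(2*np.pi)-np.pi).round(3))
E
```

```text
pockets c [ 0.5505 -0.0748  0.085 ] [0.0662 0.0672 0.0669 0.0668 0.067  0.0668 0.0671 0.0666]
nut c top [ 0.55   -0.0747  0.143 ]
r [0.0211 0.0207 0.0212 0.0204 0.0221 0.02  ]
dot yaw est [0.947 0.964 0.985 0.965 0.934 0.986]
slots c [ 0.5501 -0.0743  0.138 ] [0.389 0.408 0.476 0.506 0.422 0.413]
score [[ 0.543  -0.0648  0.147 ]
 [ 0.5549 -0.0814  0.147 ]] -0.947
tab [[ 0.5839 -0.0929  0.115 ]
 [ 0.5799 -0.0918  0.115 ]
 [ 0.576  -0.0902  0.115 ]] [0.0385 0.0345 0.0303] [-0.492 -0.52  -0.537]
side c [ 0.5478 -0.0748  0.143 ]
[0.0212 0.021  0.0212 0.0212 0.0217 0.0218] [0.938 0.941 0.994 0.946 0.981 0.955]
```

The centre agrees across methods: (0.550, -0.0747) from the top view, with radii matching the sizes given. The marked slot is at yaw about 0.44, the tab at about -0.50 and the score line at about -0.95. That makes the nut joint about -0.94, which is within its given range. I'll refine the score line and work out the approach move.

```bash
cat > score.py <<'E'
from h import *
# dark ridge of score line on end face, in world metres: weighted PCA of darkness inside r<9.5mm
def score(f,c,img=None):
    g=cv2.cvtColor(f["frame"],cv2.COLOR_BGR2GRAY).astype(np.float32)
    out=[]
    for R in(.0085,.0095,.0105):
        n=81; ax=np.linspace(-R,R,n); X,Y=np.meshgrid(ax,ax); m=np.hypot(X,Y)<R
        P=np.c_[c[0]+X[m],c[1]+Y[m],np.full(m.sum(),.147)]; uv=proj(f,P).astype(np.float32)
        v=cv2.remap(g,uv[:,:1],uv[:,1:],cv2.INTER_CUBIC)[:,0]
        w=np.clip(np.percentile(v,60)-8-v,0,None); p=P[:,:2]; mu=(p*w[:,None]).sum(0)/w.sum(); q=p-mu
        ev,V=np.linalg.eigh((q*w[:,None]).T@q/w.sum()); d=V[:,1]; d=d*np.sign(d[0]); out.append((round(float(np.arctan2(d[1],d[0])),3),(mu-c[:2]).round(4).tolist(),(np.sqrt(ev)*1e3).round(2).tolist()))
    return out
E
python3 - <<'E'
from score import *
import pickle
t,s=pickle.load(open("f0.pkl","rb"))
print(score(t,np.array([.5502,-.0747])))
print(score(t,np.array([.5495,-.0740])))
s0=bot.observe(); from scipy.spatial.transform import Rotation as Ro
R=Ro.from_euler("xyz",s0["tool_rot"]).as_matrix(); print(R.round(3), s0["clock"])
print((R.T@(np.array([.5500,-.0747,.235])-s0["position"])).round(4))
print("bottle",cast(t,[115,303],.13),"rack",cast(t,[145,190],.07))
E
```

```text
[(-0.92, [-0.0002, -0.0003], [1.4, 4.81]), (-0.918, [-0.0002, -0.0003], [1.44, 5.45]), (-0.894, [-0.0, -0.0002], [1.81, 6.13])]
[(-0.927, [-0.0002, -0.0002], [1.4, 4.82]), (-0.926, [-0.0002, -0.0001], [1.45, 5.48]), (-0.916, [-0.0002, 0.0], [1.59, 6.16])]
[[-0.937  0.35  -0.   ]
 [ 0.35   0.937 -0.   ]
 [ 0.    -0.    -1.   ]] 0.5
[-0.5413 -0.5023 -0.0037]
bottle [[0.39609718 0.39826001 0.13      ]] rack [[0.64236443 0.37434633 0.07      ]]
```

apply_moves(commands=[{"travel": [-0.541, -0.502, -0.004], "twist": [0, 0, 44.3], "claw": 0.085}, {"travel": [-0.541, -0.502, -0.004], "twist": [0, 0, 44.3], "claw": 0.085}, {"travel": [-0.541, -0.502, -0.004], "twist": [0, 0, 44.3], "claw": 0.085}, {"travel": [-0.541, -0.502, -0.004], "twist": [0, 0, 44.3], "claw": 0.085}, {"travel": [-0.541, -0.502, -0.004], "twist": [0, 0, 44.3], "claw": 0.085}, {"travel": [-0.541, -0.502, -0.004], "twist": [0, 0, 44.3], "claw": 0.085}, {"travel": [-0.541, -0.502, -0.004], "twist": [0, 0, 44.3], "claw": 0.085}, {"travel": [-0.541, -0.502, -0.004], "twist": [0, 0, 44.3], "claw": 0.085}, {"travel": [-0.541, -0.502, -0.004], "twist": [0, 0, 44.3], "claw": 0.085}, {"travel": [-0.541, -0.502, -0.004], "twist": [0, 0, 44.3], "claw": 0.085}])

```text
clock: 1.5
position: [0.4437, 0.1367, 0.2344]
tool_rot: [3.141, -0.0, 2.011]
force: [1.0, 1.9, 0.1]
grip_width: 0.0847
```

apply_moves(commands=[{"travel": [-0.237, 0.006, 0.0]}, {"travel": [-0.237, 0.006, 0.0]}, {"travel": [-0.237, 0.006, 0.0]}, {"travel": [-0.237, 0.006, 0.0]}, {"travel": [-0.237, 0.006, 0.0]}, {"travel": [-0.237, 0.006, 0.0]}, {"travel": [-0.237, 0.006, 0.0]}, {"travel": [-0.237, 0.006, 0.0]}])

```text
invalid input at $.commands[0]: expected keys travel, twist, claw
```

```bash
python3 - <<'E'
from h import *
s=bot.observe(); print({k:np.round(v,4).tolist() for k,v in s.items()})
f=bot.grab_frame("side"); cv2.imwrite("pics/side2z.png",zoom(f["frame"],285,180,130,100,6))
from scipy.spatial.transform import Rotation as Ro
R=Ro.from_euler("xyz",s["tool_rot"]).as_matrix(); print((R.T@(np.array([.5500,-.0747,.118])-s["position"])).round(4))
E
```

```text
{'clock': 1.5, 'qpos': [-0.6742, 0.2705, 0.3016, 2.0161, -0.1045, 0.8685, 0.1247], 'qd': [0.9096, 0.1168, 0.2416, -0.1354, -0.1176, 0.0444, 1.204], 'joint_efforts': [-11.2995, -63.6139, 3.5744, -29.4495, 0.5388, 0.1451, -4.091], 'position': [0.4437, 0.1367, 0.2344], 'tool_rot': [3.1408, -0.0002, 2.0109], 'force': [1.0, 1.9405, 0.0815], 'moment': [0.0457, -0.0561, 0.0111], 'grip_width': 0.0847}
[-0.2365  0.006   0.1163]
```

View pics/side2z.png

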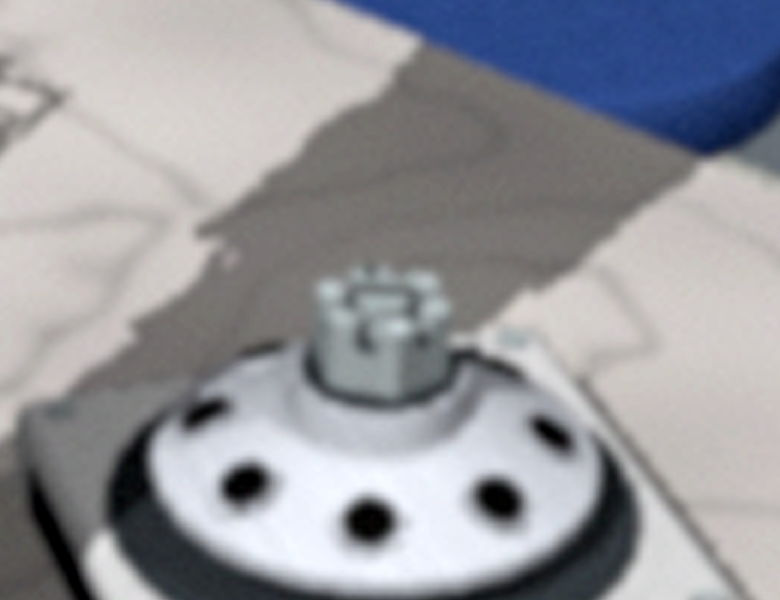

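The move was refused because every row needs all three keys. The side picture shows the nut unchanged near zoom (382,340). The arm was still settling, so I'll read the state again.

```bash
cat > go.py <<'E'
from h import *
import sys
from scipy.spatial.transform import Rotation as Ro
s=bot.observe(); R=Ro.from_euler("xyz",s["tool_rot"]).as_matrix()
print(s["clock"],s["position"].round(4) if hasattr(s["position"],'round') else s["position"],"jawyaw",np.degrees(np.arctan2(R[1,1],R[0,1])).round(2),"F",np.round(s["force"],1),"M",np.round(s["moment"],2),"w",round(s["grip_width"],4),"q",np.round(s["qpos"],2))
t=np.array([float(a) for a in sys.argv[1:4]]); print("travel",(R.T@(t-s["position"])).round(4))
E
python3 -c "
from h import *
for _ in range(4): bot.grab_frame('top')"; python3 go.py .55 -.0747 .234
```

```text
1.75 [0.443  0.1387 0.234 ] jawyaw 25.18 F [-0.7  0.5 -0.5] M [ 0.03 -0.01  0.05] w 0.0848 q [-0.68  0.27  0.3   2.02 -0.1   0.87  0.12]
travel [-0.2386  0.006  -0.    ]
```

apply_moves(commands=[{"travel": [-0.2385, 0.006, 0.0], "twist": [0, 0, 0], "claw": 0.085}, {"travel": [-0.2385, 0.006, 0.0], "twist": [0, 0, 0], "claw": 0.085}, {"travel": [-0.2385, 0.006, 0.0], "twist": [0, 0, 0], "claw": 0.085}, {"travel": [-0.2385, 0.006, 0.0], "twist": [0, 0, 0], "claw": 0.085}, {"travel": [-0.2385, 0.006, 0.0], "twist": [0, 0, 0], "claw": 0.085}, {"travel": [-0.2385, 0.006, 0.0], "twist": [0, 0, 0], "claw": 0.085}, {"travel": [-0.2385, 0.006, 0.0], "twist": [0, 0, 0], "claw": 0.085}, {"travel": [-0.2385, 0.006, 0.0], "twist": [0, 0, 0], "claw": 0.085}, {"travel": [-0.2385, 0.006, 0.0], "twist": [0, 0, 0], "claw": 0.085}])

```text
clock: 2.65
position: [0.5499, -0.073, 0.2341]
tool_rot: [3.141, -0.001, 2.013]
force: [-0.3, -0.2, 0.7]
grip_width: 0.0851
```

```bash
python3 go.py .55 -.0747 .118; python3 - <<'E'
from h import *
f=bot.grab_frame("side"); cv2.imwrite("pics/side3z.png",zoom(f["frame"],285,150,130,100,6))
E
```

```text
2.65 [ 0.5499 -0.073   0.2341] jawyaw 25.34 F [-0.3 -0.2  0.7] M [-0.01  0.04 -0.07] w 0.0851 q [-0.24  0.43  0.37  1.8  -0.19  0.95  0.64]
travel [-0.0016 -0.0007  0.1161]
```

View pics/side3z.png

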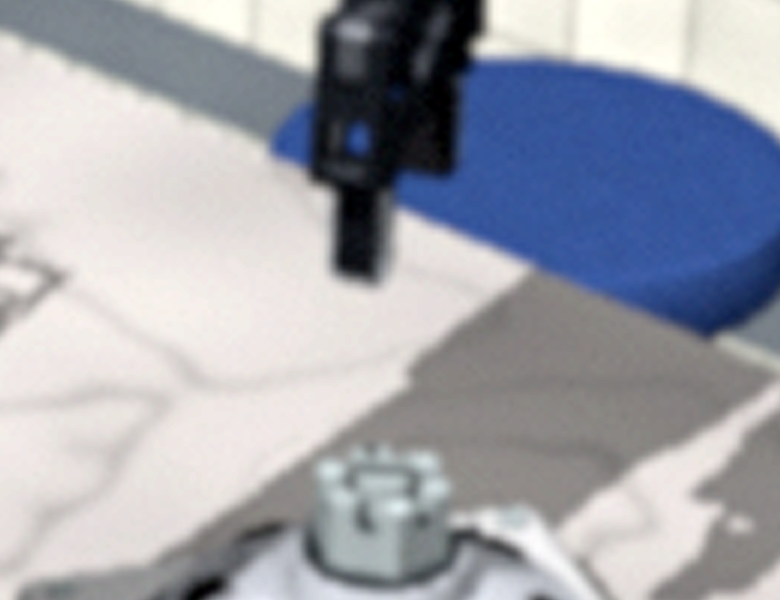

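The side view shows the open gripper above the nut, with the jaws lined up. Next I'll descend.

apply_moves(commands=[{"travel": [-0.001, -0.0005, 0.04], "twist": [0, 0, 0], "claw": 0.085}, {"travel": [-0.001, -0.0005, 0.075], "twist": [0, 0, 0], "claw": 0.085}, {"travel": [-0.001, -0.0005, 0.095], "twist": [0, 0, 0], "claw": 0.085}, {"travel": [-0.001, -0.0005, 0.108], "twist": [0, 0, 0], "claw": 0.085}, {"travel": [-0.001, -0.0005, 0.115], "twist": [0, 0, 0], "claw": 0.085}, {"travel": [-0.001, -0.0005, 0.115], "twist": [0, 0, 0], "claw": 0.085}, {"travel": [-0.001, -0.0005, 0.115], "twist": [0, 0, 0], "claw": 0.085}])

```text
clock: 3.4
position: [0.5505, -0.0758, 0.1199]
tool_rot: [3.141, 0.0, 2.011]
force: [0.3, -0.9, 0.9]
grip_width: 0.085
```

```bash
python3 go.py .55 -.0747 .118; python3 - <<'E'
from h import *
f=bot.grab_frame("side"); cv2.imwrite("pics/side4z.png",zoom(f["frame"],285,190,130,100,6))
E
```

```text
3.4 [ 0.5505 -0.0758  0.1199] jawyaw 25.2 F [ 0.3 -0.9  0.9] M [ 0.01 -0.04 -0.  ] w 0.085 q [-0.19  0.58  0.31  1.89 -0.26  0.7   0.71]
travel [0.0013 0.     0.0019]
```

View pics/side4z.png

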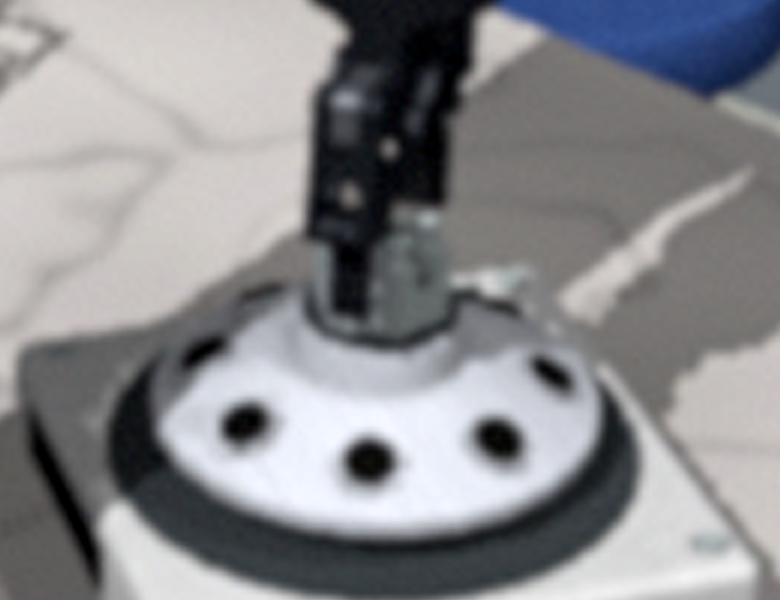

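apply_moves(commands=[{"travel": [0.001, 0, 0.001], "twist": [0, 0, 0], "claw": 0.085}, {"travel": [0.001, 0, 0.001], "twist": [0, 0, 0], "claw": 0.06}, {"travel": [0.001, 0, 0.001], "twist": [0, 0, 0], "claw": 0.05}, {"travel": [0.001, 0, 0.001], "twist": [0, 0, 0], "claw": 0.04}, {"travel": [0.001, 0, 0.001], "twist": [0, 0, 0], "claw": 0.04}, {"travel": [0.001, 0, 0.001], "twist": [0, 0, 0], "claw": 0.04}, {"travel": [0.001, 0, 0.001], "twist": [0, 0, 0], "claw": 0.04}, {"travel": [0.001, 0, 0.001], "twist": [0, 0, 0], "claw": 0.04}], force=80)

```text
clock: 4.25
position: [0.5489, -0.0753, 0.1185]
tool_rot: [-3.141, -0.001, 2.01]
force: [-8.9, -0.6, 16.4]
grip_width: 0.044
```

```bash
python3 go.py .55 -.0747 .118; python3 - <<'E'
from h import *
f=bot.grab_frame("side"); cv2.imwrite("pics/side5z.png",zoom(f["frame"],285,190,130,100,6))
E
```

```text
4.25 [ 0.5489 -0.0753  0.1185] jawyaw 25.17 F [-8.9 -0.6 16.4] M [-0.14  1.94  0.02] w 0.044 q [-0.19  0.58  0.31  1.9  -0.26  0.7   0.71]
travel [0.0001 0.0013 0.0005]
```

View pics/side5z.png

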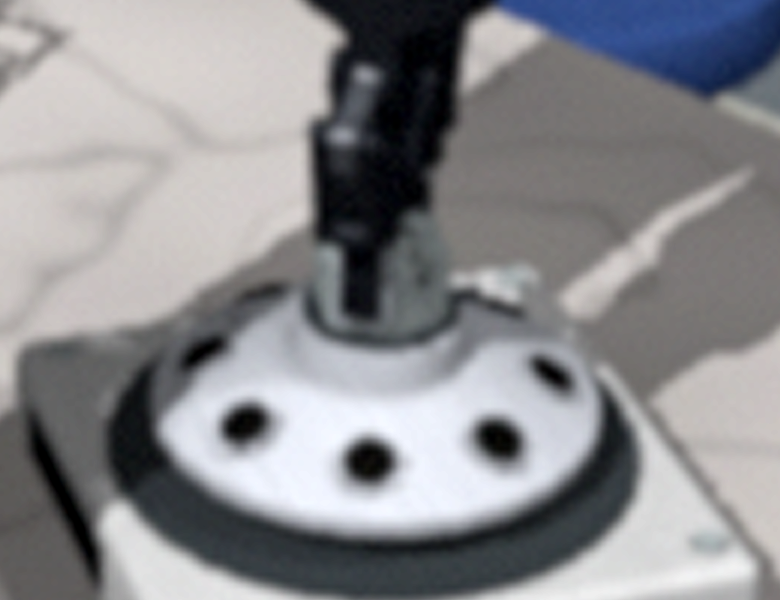

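The jaws are closed on the flats: the grip is 44 mm wide and the forces are small. I'll turn 56° first, easing the side load by 1 mm.

apply_moves(commands=[{"travel": [0, -0.001, -0.0005], "twist": [0, 0, 2], "claw": 0.04}, {"travel": [0, -0.001, -0.0005], "twist": [0, 0, 8], "claw": 0.04}, {"travel": [0, -0.001, -0.0005], "twist": [0, 0, 14], "claw": 0.04}, {"travel": [0, -0.001, -0.0005], "twist": [0, 0, 20], "claw": 0.04}, {"travel": [0, -0.001, -0.0005], "twist": [0, 0, 26], "claw": 0.04}, {"travel": [0, -0.001, -0.0005], "twist": [0, 0, 32], "claw": 0.04}, {"travel": [0, -0.001, -0.0005], "twist": [0, 0, 38], "claw": 0.04}, {"travel": [0, -0.001, -0.0005], "twist": [0, 0, 44], "claw": 0.04}, {"travel": [0, -0.001, -0.0005], "twist": [0, 0, 50], "claw": 0.04}, {"travel": [0, -0.001, -0.0005], "twist": [0, 0, 56], "claw": 0.04}])

```text
clock: 5.3
position: [0.5485, -0.0754, 0.1187]
tool_rot: [-3.141, 0.0, 1.029]
force: [-3.7, -0.7, 2.8]
grip_width: 0.0445
```

```bash
python3 - <<'E'
from h import *
for n in("side","top"):
  f=bot.grab_frame(n); cv2.imwrite(f"pics/{n}6z.png",zoom(f["frame"],*((285,190) if n=="side" else (300,180)),130,100,6))
E
python3 go.py .55 -.0747 .118
```

```text
5.4 [ 0.5485 -0.0753  0.1186] jawyaw -31.06 F [-3.6  0.5  7.1] M [ 0.13  0.8  -0.21] w 0.0442 q [-0.37  0.64  0.58  1.91 -0.5   0.74 -0.05]
travel [0.0013 0.001  0.0006]
```

View pics/side6z.png

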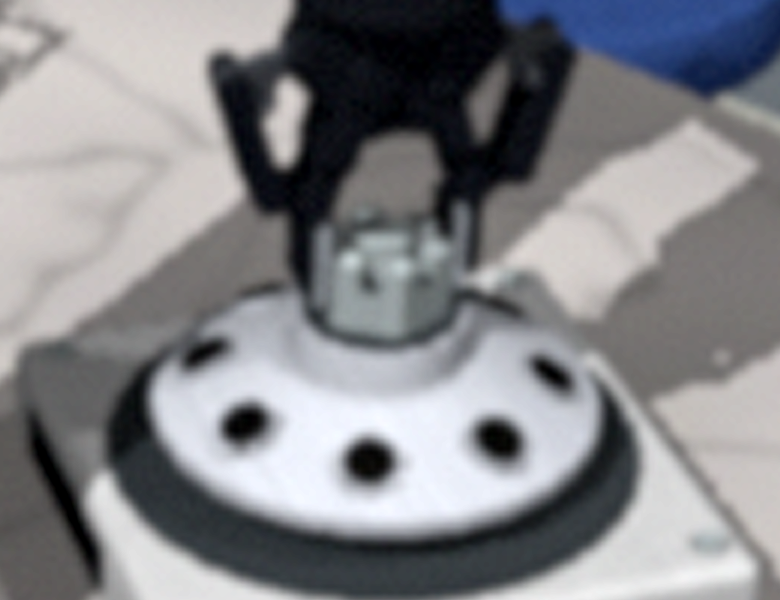

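The nut appears to have followed: the grip width stayed at 44 mm and the faces are square to the jaws. I'll turn 20° more, which is deliberately about 2° short, then let go and look.

apply_moves(commands=[{"travel": [0, 0, 0], "twist": [0, 0, 5], "claw": 0.04}, {"travel": [0, 0, 0], "twist": [0, 0, 10], "claw": 0.04}, {"travel": [0, 0, 0], "twist": [0, 0, 15], "claw": 0.04}, {"travel": [0, 0, 0], "twist": [0, 0, 18], "claw": 0.04}, {"travel": [0, 0, 0], "twist": [0, 0, 20], "claw": 0.04}, {"travel": [0, 0, 0], "twist": [0, 0, 20], "claw": 0.04}, {"travel": [0, 0, 0], "twist": [0, 0, 20], "claw": 0.04}])

```text
clock: 6.1
position: [0.5484, -0.0753, 0.1186]
tool_rot: [-3.141, 0.0, 0.683]
force: [-3.9, 1.6, 6.0]
grip_width: 0.0447
```

```bash
python3 go.py .55 -.0747 .118
```

```text
6.1 [ 0.5484 -0.0753  0.1186] jawyaw -50.84 F [-3.9  1.6  6. ] M [ 0.26  0.82 -0.1 ] w 0.0447 q [-0.43  0.67  0.67  1.91 -0.59  0.77 -0.31]
travel [0.0016 0.0006 0.0006]
```

Now I'll open the jaws and rise straight up.

apply_moves(commands=[{"travel": [0, 0, 0], "twist": [0, 0, 0], "claw": 0.06}, {"travel": [0, 0, 0], "twist": [0, 0, 0], "claw": 0.085}, {"travel": [0, 0, 0], "twist": [0, 0, 0], "claw": 0.085}, {"travel": [0, 0, 0], "twist": [0, 0, 0], "claw": 0.085}, {"travel": [0, 0, 0], "twist": [0, 0, 0], "claw": 0.085}, {"travel": [0, 0, -0.01], "twist": [0, 0, 0], "claw": 0.085}, {"travel": [0, 0, -0.03], "twist": [0, 0, 0], "claw": 0.085}, {"travel": [0, 0, -0.06], "twist": [0, 0, 0], "claw": 0.085}, {"travel": [0, 0, -0.09], "twist": [0, 0, 0], "claw": 0.085}, {"travel": [0, 0, -0.12], "twist": [0, 0, 0], "claw": 0.085}])

```text
clock: 7.1
position: [0.5485, -0.0757, 0.2404]
tool_rot: [3.141, 0.0, 0.684]
force: [1.5, 0.4, -0.0]
grip_width: 0.085
```

```bash
python3 go.py .50 .20 .24; python3 - <<'E'
from h import *
f=avg("side",3); cv2.imwrite(f"pics/side7z.png",zoom(f["frame"],325,218,50,37,16))
f=bot.grab_frame("top"); cv2.imwrite(f"pics/top7.png",f["frame"])
E
```

```text
7.1 [ 0.5485 -0.0757  0.2404] jawyaw -50.83 F [ 1.5  0.4 -0. ] M [ 0.01  0.   -0.08] w 0.085 q [-0.53  0.52  0.81  1.81 -0.44  1.   -0.43]
travel [ 0.1365 -0.2443  0.0003]
```

View pics/side7z.png

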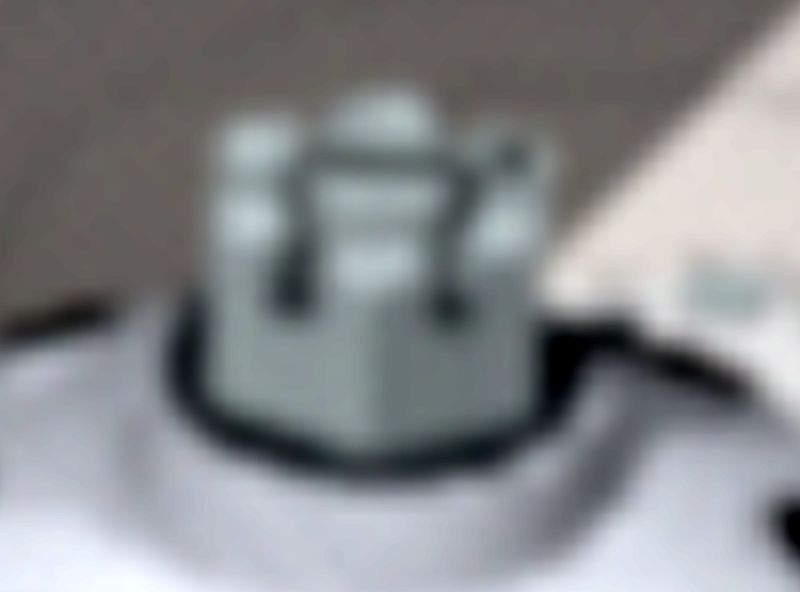

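View pics/top7.png

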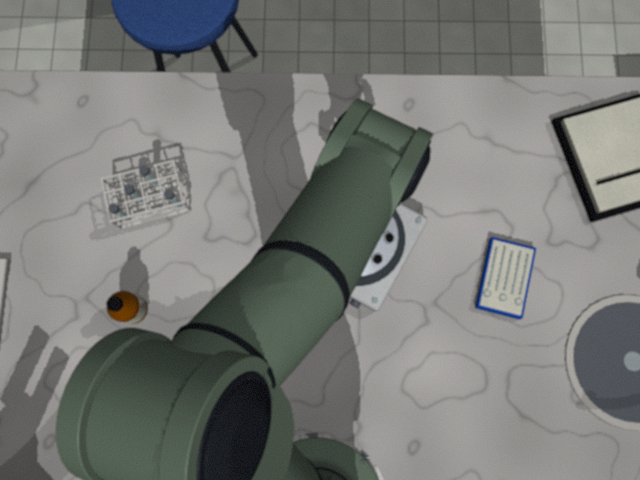

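The side view shows the punched dot now at zoom (510,160), on the right, and the slots at (293,285) and (450,300). The arm hides the nut from the top camera, so I'll move aside for a top view.

```bash
python3 go.py .42 .24 .26
```

```text
7.3 [ 0.5488 -0.0753  0.2392] jawyaw -50.79 F [-0.2 -0.5 -0.6] M [-0.02 -0.01 -0.04] w 0.0851 q [-0.53  0.52  0.81  1.81 -0.44  1.   -0.43]
travel [ 0.0995 -0.3257 -0.0208]
```

apply_moves(commands=[{"travel": [0.1, -0.326, -0.02], "twist": [0, 0, 0], "claw": 0.085}, {"travel": [0.1, -0.326, -0.02], "twist": [0, 0, 0], "claw": 0.085}, {"travel": [0.1, -0.326, -0.02], "twist": [0, 0, 0], "claw": 0.085}, {"travel": [0.1, -0.326, -0.02], "twist": [0, 0, 0], "claw": 0.085}, {"travel": [0.1, -0.326, -0.02], "twist": [0, 0, 0], "claw": 0.085}, {"travel": [0.1, -0.326, -0.02], "twist": [0, 0, 0], "claw": 0.085}, {"travel": [0.1, -0.326, -0.02], "twist": [0, 0, 0], "claw": 0.085}, {"travel": [0.1, -0.326, -0.02], "twist": [0, 0, 0], "claw": 0.085}, {"travel": [0.1, -0.326, -0.02], "twist": [0, 0, 0], "claw": 0.085}, {"travel": [0.1, -0.326, -0.02], "twist": [0, 0, 0], "claw": 0.085}])

```text
clock: 8.3
position: [0.4203, 0.2394, 0.2582]
tool_rot: [3.141, 0.001, 0.683]
force: [0.8, -0.8, -0.0]
grip_width: 0.085
```

```bash
python3 - <<'E'
from h import *
import pickle
f=avg("top",6); s=avg("side",6); pickle.dump((f,s),open("f1.pkl","wb"))
cv2.imwrite("pics/top8z.png",zoom(f["frame"],336,208,44,37,16)); cv2.imwrite("pics/top8.png",f["frame"])
E
python3 go.py .5485 -.075 .24
```

```text
8.9 [0.4202 0.2404 0.2585] jawyaw -50.81 F [ 0.1 -0.6 -0.5] M [ 0.02  0.01 -0.02] w 0.0847 q [-1.33  0.38  0.9   1.96 -0.36  0.97 -1.14]
travel [-0.0998  0.3255  0.0185]
```

View pics/top8z.png

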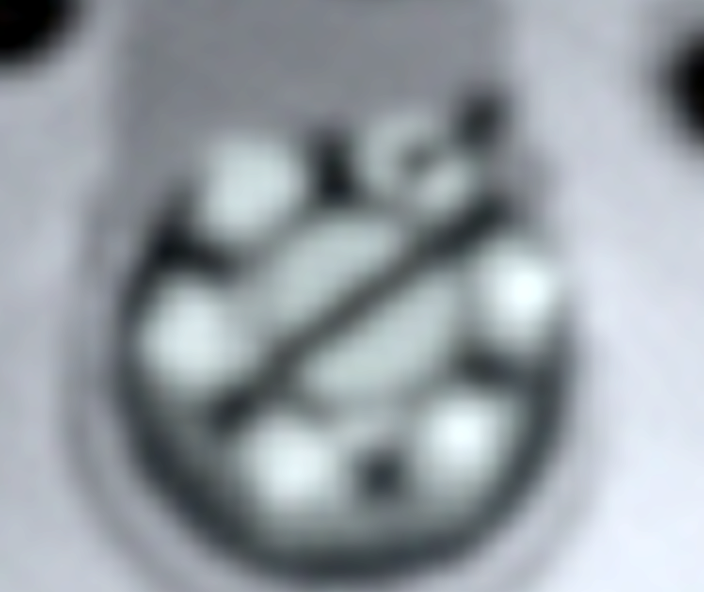

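The dark slot, score line and far slot now form nearly one straight line, from (225,410) to (495,205). I'll measure the small remainder.

```bash
python3 - <<'E'
from score import *
import pickle
for k,P0,S0 in(("f0",[(215,212),(368,148),(508,238),(490,405),(333,485),(208,380)],None),("f1",[(415,165),(515,292),(463,437),(290,462),(185,338),(252,185)],None)):
    t,s=pickle.load(open(k+".pkl","rb"))
    g=cv2.cvtColor(t["frame"],cv2.COLOR_BGR2GRAY).astype(np.float32)
    Z=16; M=np.float32([[Z,0,-336*Z],[0,Z,-208*Z]]); G=cv2.warpAffine(g,M,(44*Z,37*Z),flags=cv2.INTER_CUBIC)
    # bright-weighted refinement of castellation centroids
    pts=[]
    for i,p in enumerate(P0):
        p=np.array(p,float)
        if i>0:
          for _ in range(8):
            yy,xx=np.mgrid[:G.shape[0],:G.shape[1]]; m=np.hypot(xx-p[0],yy-p[1])<45; w=np.clip(G-np.percentile(G[m],40),0,None)*m; p=np.array([(xx*w).sum(),(yy*w).sum()])/w.sum()
        pts.append(p)
    pts=np.array(pts); W=cast(t,pts/Z+[336,208],.143)[:,:2]
    for c in (np.array([.5502,-.0747]),W.mean(0)):
        d=W-c; a=np.arctan2(d[:,1],d[:,0])+np.arange(6)*np.pi/3-np.pi/6; a=(a+np.pi)%(2*np.pi)-np.pi
        print(k,c.round(4),"r",np.hypot(*d.T).round(4),"slot yaw",a.round(3),"mean",a.mean().round(3))
    print(" score",score(t,np.array([.5498,-.0745])))
    if k=="f1":
        q=np.array([(225,410),(495,205)])/Z+[336,208]; L=cast(t,q,.14); v=L[1]-L[0]; print("slot line",np.arctan2(v[1],v[0]))
E
```

```text
f0 [ 0.5502 -0.0747] r [0.021  0.0197 0.0207 0.0203 0.0204 0.0195] slot yaw [0.433 0.452 0.42  0.428 0.427 0.469] mean 0.438
f0 [ 0.5501 -0.0748] r [0.0211 0.0199 0.0207 0.0202 0.0203 0.0195] slot yaw [0.43  0.456 0.427 0.43  0.424 0.462] mean 0.438
 score [(-0.923, [-0.0001, -0.0002], [1.4, 4.81]), (-0.923, [-0.0001, -0.0001], [1.45, 5.46]), (-0.909, [-0.0, -0.0], [1.63, 6.14])]
f1 [ 0.5502 -0.0747] r [0.0198 0.0211 0.0206 0.0209 0.02   0.0198] slot yaw [-0.913 -0.92  -0.875 -0.865 -0.853 -0.872] mean -0.883
f1 [ 0.5497 -0.0751] r [0.0202 0.0208 0.0199 0.0206 0.0203 0.0205] slot yaw [-0.886 -0.892 -0.873 -0.891 -0.883 -0.874] mean -0.883
 score [(-0.921, [-0.0001, -0.0001], [1.41, 4.8]), (-0.922, [-0.0001, -0.0001], [1.46, 5.46]), (-0.913, [-0.0, -0.0], [1.7, 6.18])]
slot line -0.9011533024926827
```

The nut is at -0.883 rad by picture and -0.887 by jaw yaw. The score line is at about -0.925, so about 2.2° remains. I'll go back, grip again and finish.

apply_moves(commands=[{"travel": [-0.1, 0.3255, 0.0185], "twist": [0, 0, 0], "claw": 0.085}, {"travel": [-0.1, 0.3255, 0.0185], "twist": [0, 0, 0], "claw": 0.085}, {"travel": [-0.1, 0.3255, 0.0185], "twist": [0, 0, 0], "claw": 0.085}, {"travel": [-0.1, 0.3255, 0.0185], "twist": [0, 0, 0], "claw": 0.085}, {"travel": [-0.1, 0.3255, 0.0185], "twist": [0, 0, 0], "claw": 0.085}, {"travel": [-0.1, 0.3255, 0.0185], "twist": [0, 0, 0], "claw": 0.085}, {"travel": [-0.1, 0.3255, 0.0185], "twist": [0, 0, 0], "claw": 0.085}, {"travel": [-0.1, 0.3255, 0.0185], "twist": [0, 0, 0], "claw": 0.085}, {"travel": [-0.1, 0.3255, 0.0185], "twist": [0, 0, 0], "claw": 0.085}, {"travel": [-0.1, 0.3255, 0.0185], "twist": [0, 0, 0], "claw": 0.085}])

```text
clock: 9.9
position: [0.5482, -0.0741, 0.2399]
tool_rot: [-3.141, 0.0, 0.685]
force: [-0.8, 0.2, 0.9]
grip_width: 0.0851
```

```bash
python3 -c "
from h import *
for _ in range(3): bot.grab_frame('side')"; python3 go.py .5487 -.0752 .119
```

```text
10.05 [ 0.5483 -0.0737  0.2401] jawyaw -50.69 F [ 0.7  0.7 -0.6] M [0.03 0.   0.02] w 0.085 q [-0.54  0.52  0.82  1.81 -0.44  1.   -0.43]
travel [-0.0007  0.0014  0.1211]
```

apply_moves(commands=[{"travel": [-0.0005, 0.001, 0.04], "twist": [0, 0, 0], "claw": 0.085}, {"travel": [-0.0005, 0.001, 0.08], "twist": [0, 0, 0], "claw": 0.085}, {"travel": [-0.0005, 0.001, 0.105], "twist": [0, 0, 0], "claw": 0.085}, {"travel": [-0.0005, 0.001, 0.117], "twist": [0, 0, 0], "claw": 0.085}, {"travel": [-0.0005, 0.001, 0.121], "twist": [0, 0, 0], "claw": 0.085}, {"travel": [-0.0005, 0.001, 0.121], "twist": [0, 0, 0], "claw": 0.085}, {"travel": [-0.0005, 0.001, 0.121], "twist": [0, 0, 0], "claw": 0.06}, {"travel": [-0.0005, 0.001, 0.121], "twist": [0, 0, 0], "claw": 0.05}, {"travel": [-0.0005, 0.001, 0.121], "twist": [0, 0, 0], "claw": 0.04}, {"travel": [-0.0005, 0.001, 0.121], "twist": [0, 0, 0], "claw": 0.04}])

```text
clock: 11.05
position: [0.5484, -0.0753, 0.1201]
tool_rot: [-3.14, -0.001, 0.684]
force: [-9.2, 5.8, 21.1]
grip_width: 0.0444
```

apply_moves(commands=[{"travel": [0, 0, 0], "twist": [0, 0, 0], "claw": 0.04}, {"travel": [0, 0, 0], "twist": [0, 0, 0], "claw": 0.04}, {"travel": [0, 0, 0], "twist": [0, 0, 0], "claw": 0.04}])

```text
clock: 11.35
position: [0.5484, -0.0753, 0.1201]
tool_rot: [-3.14, -0.001, 0.684]
force: [-8.5, 6.9, 20.4]
grip_width: 0.0442
```

```bash
 python3 go.py .5487 -.0752 .119
```

```text
11.35 [ 0.5484 -0.0753  0.1201] jawyaw -50.79 F [-8.5  6.9 20.4] M [ 1.44  1.94 -0.03] w 0.0442 q [-0.43  0.67  0.68  1.91 -0.59  0.77 -0.31]
travel [0.0003 0.0001 0.0011]
```

The nut is gripped again at jaw yaw -50.8°. I'll turn 2.2°, release and rise.

apply_moves(commands=[{"travel": [0, 0, 0], "twist": [0, 0, 1.0], "claw": 0.04}, {"travel": [0, 0, 0], "twist": [0, 0, 2.0], "claw": 0.04}, {"travel": [0, 0, 0], "twist": [0, 0, 2.3], "claw": 0.04}, {"travel": [0, 0, 0], "twist": [0, 0, 2.3], "claw": 0.04}, {"travel": [0, 0, 0], "twist": [0, 0, 2.3], "claw": 0.04}, {"travel": [0, 0, 0], "twist": [0, 0, 2.3], "claw": 0.04}])

```text
clock: 11.95
position: [0.5484, -0.0753, 0.1201]
tool_rot: [-3.14, -0.001, 0.645]
force: [-8.8, 6.0, 21.4]
grip_width: 0.0444
```

```bash
 python3 go.py .5487 -.0752 .119
```

```text
11.95 [ 0.5484 -0.0753  0.1201] jawyaw -53.07 F [-8.8  6.  21.4] M [1.36 1.89 0.16] w 0.0444 q [-0.44  0.67  0.69  1.91 -0.6   0.77 -0.34]
travel [0.0003 0.0001 0.0011]
```

apply_moves(commands=[{"travel": [0, 0, 0], "twist": [0, 0, 0], "claw": 0.06}, {"travel": [0, 0, 0], "twist": [0, 0, 0], "claw": 0.085}, {"travel": [0, 0, 0], "twist": [0, 0, 0], "claw": 0.085}, {"travel": [0, 0, 0], "twist": [0, 0, 0], "claw": 0.085}, {"travel": [0, 0, 0], "twist": [0, 0, 0], "claw": 0.085}, {"travel": [0, 0, -0.01], "twist": [0, 0, 0], "claw": 0.085}, {"travel": [0, 0, -0.03], "twist": [0, 0, 0], "claw": 0.085}, {"travel": [0, 0, -0.06], "twist": [0, 0, 0], "claw": 0.085}, {"travel": [0, 0, -0.1], "twist": [0, 0, 0], "claw": 0.085}, {"travel": [0, 0, -0.14], "twist": [0, 0, 0], "claw": 0.085}])

```text
clock: 12.95
position: [0.5482, -0.0764, 0.261]
tool_rot: [3.141, 0.001, 0.643]
force: [0.5, 0.1, 0.0]
grip_width: 0.0849
```

apply_moves(commands=[{"travel": [0.11, -0.32, 0], "twist": [0, 0, 0], "claw": 0.085}, {"travel": [0.11, -0.32, 0], "twist": [0, 0, 0], "claw": 0.085}, {"travel": [0.11, -0.32, 0], "twist": [0, 0, 0], "claw": 0.085}, {"travel": [0.11, -0.32, 0], "twist": [0, 0, 0], "claw": 0.085}, {"travel": [0.11, -0.32, 0], "twist": [0, 0, 0], "claw": 0.085}, {"travel": [0.11, -0.32, 0], "twist": [0, 0, 0], "claw": 0.085}, {"travel": [0.11, -0.32, 0], "twist": [0, 0, 0], "claw": 0.085}, {"travel": [0.11, -0.32, 0], "twist": [0, 0, 0], "claw": 0.085}, {"travel": [0.11, -0.32, 0], "twist": [0, 0, 0], "claw": 0.085}, {"travel": [0.11, -0.32, 0], "twist": [0, 0, 0], "claw": 0.085}])

```text
clock: 13.95
position: [0.4448, 0.2449, 0.2594]
tool_rot: [3.141, -0.0, 0.643]
force: [0.1, -0.5, 0.4]
grip_width: 0.0849
```

```bash
python3 - <<'E'
from score import *
import pickle
f=avg("top",6); s=avg("side",4); pickle.dump((f,s),open("f2.pkl","wb"))
cv2.imwrite("pics/top9z.png",zoom(f["frame"],336,208,44,37,16)); cv2.imwrite("pics/top9.png",f["frame"])
print(score(f,np.array([.5498,-.0745])))
E
python3 go.py .5485 -.075 .24
```

```text
[(-0.924, [-0.0001, -0.0001], [1.4, 4.81]), (-0.923, [-0.0001, -0.0001], [1.46, 5.46]), (-0.91, [-0.0001, -0.0], [1.64, 6.17])]
14.45 [0.4445 0.2457 0.259 ] jawyaw -53.11 F [ 0.9 -0.5 -0.4] M [-0.01 -0.04  0.01] w 0.0849 q [-1.28  0.43  0.9   1.9  -0.4   1.   -1.13]
travel [-0.1093  0.3189  0.019 ]
```

View pics/top9z.png

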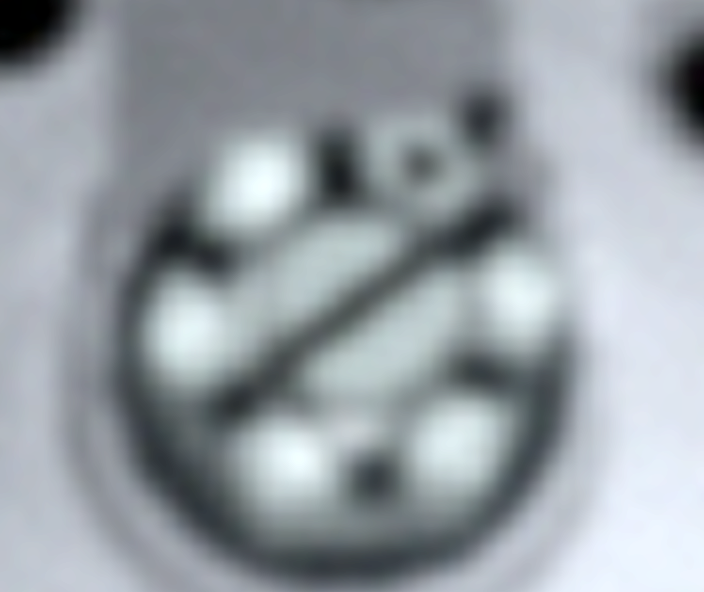

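View pics/top9.png

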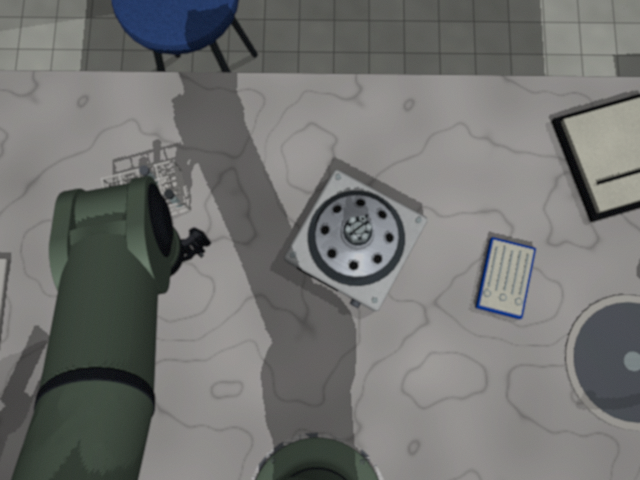

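The top view shows the dot at (422,165). The slots and the score line form one straight line from (230,405) to (495,210). The centrifuge and the kit haven't moved; the arm now hides the bottle and partly covers the rack. The gripper is open, clear of everything and reads about zero force, so I'll hand the job in.

```bash
python3 -c "
from workcell import bot
print(bot.job_done())"
```

```text
the job is handed in; nothing more can be done
None
```

The nut is turned clockwise by about 78° (1.37 rad) in total, and its marked slot now lines up with the cotter hole. I handed the job in at about 14.5 s, with the jaws open and the arm well clear.

- **Order of turning:** I turned it 76° past snug in one grip, let go and looked. It was about 2.2° short, so I gripped it again and turned 2.3° more.
- **Alignment:** on release the jaws, and so the marked slot, were at -0.927 rad. The score line measures about -0.923 rad in the last top picture, and the slots and line look straight there. I didn't measure the slot angle from that last picture. On the look before it, picture and jaws agreed within 0.004 rad.
- **Past snug:** the tab is at about -0.50 rad, so the nut is about 0.42 rad past snug, within the 0.3 to 0.8 range given.
- **Score line disagreement:** two points picked by eye gave -0.947 rad. The fitted line gave -0.91 to -0.92 and held steady over three looks, so I aimed at about -0.925. Either way, the slot is within about 1.2° of the hole.
- **Surroundings:** wrist force stayed near 20 N in the readings. The centrifuge and kit look unmoved in the last picture. The rack is partly covered and the bottle hidden by the arm there, but both looked unmoved after the first release.
- **Refused call:** one move call was refused because some keys were missing, and nothing moved.

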